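# Clear the stacked glasses off the trivet and stand the menorah on it

## Robot

A 6-joint arm with a two-finger parallel gripper is mounted at the origin on the work surface. World frame = base frame: x ahead of the robot, y to its left, z up, the work surface at z = 0. Lengths are in m, angles in rad, forces in N, time in s.
With the tool pointing down it reaches from about 0.375 to 0.9 m from the base axis. Payload 3.1 kg.
Tool frame: the origin (TCP) lies midway between the tips of the shut fingers; the grasp point (between the pads) lies 19 mm behind it; z points along the fingers, y is the line along which they close (so a half turn about z gives the same grasp; the last joint's range is limited). The gripper opens to 85 mm and grips with 20 to 120 N. Pads are 22 mm wide; open, the fingers measure 114 mm over their backs; the gripper's body (76 mm by 85 mm) begins 54 mm behind the grasp point. The pads swing forward as they close: fully open they stand 13 mm farther back than shut.
Start: joints at [1.02, 0.527, 1.433, -0, 1.181, -0.178], TCP at [0.228, 0.582, 0.231] pointing down, gripper open.
Joint ranges: [-3.08, 3.08], [-0.75, 2.2], [0.22, 2.44], [-1.43, 4.57], [0, 2.65], [-2.85, 2.85]. Speed limits (rad/s): [2.79, 2.79, 3.14, 3.14, 3.14, 3.14].

## Interface

Orientations are given as a unit quaternion [x, y, z, w].
In Python, from station import manip gives the robot as it stands. The module is installed in compiled form; this text tells all that it offers.
- The arm moves only by the tool apply_moves, never from a script. Its arguments are lists of equal length, an entry for each row: "claw": the gripper's target within -1 to 1 (fully open at 1, half-way at 0, shut at -1); "travel": the shift along the tool's x, y, z scaled (see below), a list of three; "turn": the turn, a rotation vector about the tool's x, y, z scaled (see below), a list of three. In form: {"claw": [claw, ...], "travel": [[dx, dy, dz], ...], "turn": [[rx, ry, rz], ...]}. A call has 1 to 5 rows; each row is the pose to reach, as a shift and turn from the pose commanded when the call began, along the tool's axes at that moment, turning the shorter way round; what a row does not reach only later rows make up. The controller multiplies each number of a shift by 800 mm and each number of a turn by 180 degrees. A row lasts 1/12 s, in which the tool goes at most 41.7 mm and 7.16 degrees, less where a joint would pass 70% of its speed; a pose out of reach is approached as far as the arm can. A call with a number of a shift or a turn outside -1 to 1 is refused whole. A call with a gripper value outside its range is refused whole. The fingers move at their own pace and stop on an object; "newtons" is the grip in N (left out, the last holds). Time passes only in rows, so rows that repeat a pose let the fingers close. It gives the time, the measured TCP pose, the force, the opening and the grip force at its end, in the units of the state.
- manip.sense(): the state, without advancing time (a new reading comes with each control period).
- manip.snapshot(name): name is "scene" or "top" or "wrist"; returns a dict with "pixels" (384x512x3 uint8, red, green, blue), "depth" (384x512 float32, m along the optical axis (not along the pixel's ray), 0 where there is no reading), "intrinsics" (3x3 intrinsics, pixels), "R" (3x3) and "t" (3): a world point X has camera coordinates R X + t. Camera axes: x right, y down, z forward; pixel columns grow to the right and rows downward; lengths in m; the calibration is good to about 2 mm. A picture is of the moment at which its call begins.
- manip.sign_off(): hands the job in; it is judged then, once.
The state is a dict: "t": time; "q": joint angles; "qd": joint speeds; "tau": joint torques, N m; "tcp_pos": TCP position; "tool_rot": TCP orientation; "force": force on the tool from outside, world axes, zero at the start; "ft_torque": the same for the moment, N m; "finger_gap": opening from 0.0 (shut) to 1.0 (fully open); "gripper_force": force on a finger pad.
Only numpy, scipy, OpenCV 4.12 (cv2) and the standard library are available. Lean on these libraries where they do the work, as an engineer would, in place of code of your own. Each camera call takes 0.05 s, during which the arm holds its last target. There are 200 camera calls.

## Task

Get the sill ready for the evening's lights: take the two stacked glasses off the trivet one at a time, the upper one first and without bringing the lower one along, and stand both upright on the floor of the wooden tray beside the glass that is already there. Then stand the menorah in the middle of the trivet with its row of holders parallel to the long edge of the sill (left to right as the robot sees it). Set everything down gently, never dropping or tipping a glass or the menorah, and leave the other things on the sill where they are.

Things in the scene. Friction and masses are not known exactly. Their poses are not given: they have to be found in the camera images.
- glass_top_mid (a point): upper glass of the nested pair on the trivet: clear tumbler, 92 mm tall, 190 g; foot 51 mm across for its lower 38 mm, then 64 mm across up to the open rim. Point: on its axis (z), half-way up, 46 mm above its underside. Its foot hangs 38 mm deep inside the lower glass with 3 mm play, its shoulder rests on the lower rim, so it stands 54 mm higher; not stuck, it lifts straight out
- glass_low_mid (a point): the lower glass of the pair, the same tumbler, standing on the trivet; the point is half-way up its axis (46 mm above its underside), z is its axis
- glass_tray_mid (a point): a third tumbler of the same kind that already stands on the tray, towards the tray's far (+x) end; the point is half-way up (46 mm above its underside). To be left there
- glass_spare_mid (a point): the fourth tumbler, standing on the stone by itself; half-way up. To be left alone
- trivet_top (a point): round dark silicone trivet, 180 mm in diameter, 9 mm thick, lying fast on the stone (it does not slip); this point is the centre of its upper face, z up
- tray_floor (a point): oak serving tray, 300 mm long (its x) by 110 mm wide (its y), wall 6 mm, rim 14 mm above the stone, standing fast. Point: centre of its inner floor, which is 6 mm above the stone; z up. Tumblers fit in one row along its x: the third glass stands 85 to 100 mm from the centre on the +x side, the rest of the tray is empty
- menorah_mid (a point): aluminium menorah, 600 g, 127 mm tall. Point: its middle, 64 mm above its underside; z up, y along its row of holders. Foot 64 (x) by 120 (y) by 10 mm; beam 200 (y) by 20 mm (x), top 77 mm up; eight cups on it, tops 91 mm up, the nearest 36 mm from the middle; in the middle a square column 24 x 24 mm, sides along x and y, from the beam up to 127 mm: the place to hold it
- sill_top (a point): a point on the granite sill's upper face (height 0); its y runs along the sill's long edge (left-right for the robot), x away from the robot
- lighter: chrome gas lighter lying on the stone, about 180 mm long along its x, 22 mm wide, 24 mm high; origin under its middle. To be left alone
- sugar_bowl: white bowl, 100 mm in diameter, 50 mm high; origin under its middle. To be left alone
- matches: card box of long matches, 110 (its x) x 65 x 22 mm; origin under its middle. To be left alone
There are look-alikes about, which are no part of the job. Leave any blue or yellow look-alike of the part that bears glass_top_mid alone.

How it is judged:
On the way, in this order (a step that is already met when the one before it is completed fails the run):
1. the upper glass is lifted clear out of the lower one, which stays standing on the trivet (distance between glass_top_mid and glass_low_mid above 0.1 m and distance of glass_low_mid from where it was at the start of the episode below 0.02 m and angle between glass_low_mid's own z axis and vertical below 0.15 rad), for 0.1 s.
2. the upper glass stands upright on the tray's floor, released, with the lower one still on the trivet (x of glass_top_mid in the frame of tray_floor between -0.15 and 0.15 m and y of glass_top_mid in the frame of tray_floor between -0.055 and 0.055 m and z of glass_top_mid in the frame of tray_floor between 0.04 and 0.05 m and angle between glass_top_mid's own z axis and vertical below 0.1 rad and contact force between the fingers and glass_top below 0.1 N and distance of glass_low_mid from where it was at the start of the episode below 0.02 m and angle between glass_low_mid's own z axis and vertical below 0.15 rad), for 0.2 s.
3. the lower glass stands upright on the tray's floor too, released (x of glass_low_mid in the frame of tray_floor between -0.15 and 0.15 m and y of glass_low_mid in the frame of tray_floor between -0.055 and 0.055 m and z of glass_low_mid in the frame of tray_floor between 0.04 and 0.05 m and angle between glass_low_mid's own z axis and vertical below 0.1 rad and contact force between the fingers and glass_low below 0.1 N), for 0.2 s.
4. the menorah stands in the middle of the trivet, row along the sill, released (horizontal distance between menorah_mid and trivet_top below 0.025 m and z of menorah_mid in the frame of trivet_top between 0.058 and 0.07 m and angle between menorah_mid's own z axis and vertical below 0.08 rad and angle between the y axis of menorah_mid and the y axis of sill_top, either way round below 0.2 rad and contact force between the fingers and menorah below 0.1 N), for 0.2 s.
At the end, for the whole second after the job is handed in: Both pile glasses stand upright (0.1 rad) and apart on the tray's floor with the third glass; the menorah stands upright (0.08 rad) on the trivet, middle within 25 mm of its centre, row within 0.2 rad of the sill's long edge; all released and at rest (x of glass_top_mid in the frame of tray_floor between -0.15 and 0.15 m and y of glass_top_mid in the frame of tray_floor between -0.055 and 0.055 m and z of glass_top_mid in the frame of tray_floor between 0.04 and 0.05 m and angle between each of glass_top_mid, glass_low_mid, glass_tray_mid's own z axis and vertical below 0.1 rad and linear speed of each of glass_top, glass_low, glass_tray, menorah below 0.03 m/s and x of glass_low_mid in the frame of tray_floor between -0.15 and 0.15 m and y of glass_low_mid in the frame of tray_floor between -0.055 and 0.055 m and z of glass_low_mid in the frame of tray_floor between 0.04 and 0.05 m and x of glass_tray_mid in the frame of tray_floor between -0.15 and 0.15 m and y of glass_tray_mid in the frame of tray_floor between -0.055 and 0.055 m and z of glass_tray_mid in the frame of tray_floor between 0.04 and 0.05 m and horizontal distance between menorah_mid and trivet_top below 0.025 m and z of menorah_mid in the frame of trivet_top between 0.058 and 0.07 m and angle between menorah_mid's own z axis and vertical below 0.08 rad and angle between the y axis of menorah_mid and the y axis of sill_top, either way round below 0.2 rad); the robot touches nothing.
It fails at once if one of the other things on the sill, or the glass already on the tray, shifted by more than 30 mm (distance of any of glass_tray_mid, glass_spare_mid, lighter, sugar_bowl, matches from where it was at the start of the episode above 0.03 m).
It fails at once if a standing bystander tipped over (angle between any of glass_tray_mid, glass_spare_mid, sugar_bowl's own z axis and vertical above 0.5 rad).
It fails at once if a glass of the pile or the menorah tipped (beyond 0.5 rad) (angle between any of glass_top_mid, glass_low_mid, menorah_mid's own z axis and vertical above 0.5 rad).
It fails at once if a glass or the menorah dropped (falling free faster than 0.6 m/s, about 20 mm) ((linear speed of glass_top above 0.6 m/s and contact force between the fingers and glass_top below 0.05 N) or (linear speed of glass_low above 0.6 m/s and contact force between the fingers and glass_low below 0.05 N) or (linear speed of menorah above 0.6 m/s and contact force between the fingers and menorah below 0.05 N)).
It also fails if it takes over 72 s, if anything falls off the work surface, if the arm or the gripper's body presses on something with over 40 N, if the wrist force passes 120 N, or if a joint passes its speed limit or range.

## Working session

There is one attempt and no reset: what is moved stays moved. The work goes in short steps, Python scripts to look and compute and a tool call to move; the robot and the scene stay as the last step left them, time stands still between calls to the robot, and variables do not carry over. Pictures are saved under pics/ and viewed, at most 11 in all, crops included, and the job is handed in when it is done.

Besides the shell and the picture viewer there is one more tool, called after "Emit:" as a command line: name --argument value ..., lists and objects as JSON in quotes. apply_moves: Moves the arm, as the interface text tells. Shifts and turns lie within -1 to 1; 1 stands for 800 mm of shift or 180 degrees of turn. Its arguments: {"type":"object","properties":{"claw":{"type":"array","items":{"type":"number"}},"travel":{"type":"array","items":{"type":"array","items":{"type":"number"}}},"turn":{"type":"array","items":{"type":"array","items":{"type":"number"}}},"newtons":{"type":"number"}},"required":["claw","travel","turn"]}

```bash
mkdir -p pics
cat > h.py <<'E'
import numpy as np, cv2
from station import manip
def snap(n,f=None):
    s=manip.snapshot(n); np.savez('%s.npz'%(f or n),**s)
    cv2.imwrite('pics/%s.png'%(f or n),s['pixels'][...,::-1]); return s
def load(f): return dict(np.load('%s.npz'%f))
def onz(s,u,v,z):
    "world point on the ray of pixel u,v at height z"
    d=s['R'].T@np.linalg.inv(s['intrinsics'])@[u,v,1]; c=-s['R'].T@s['t']
    return c+d*(z-c[2])/d[2]
def dep(s,u,v):
    d=s['depth'][int(v),int(u)]
    return s['R'].T@(np.linalg.inv(s['intrinsics'])@[u,v,1]*d-s['t'])
def proj(s,X):
    p=s['intrinsics']@(s['R']@np.array(X)+s['t']); return p[:2]/p[2]
E
python3 - <<'E'
from h import *
a=snap('scene');b=snap('top')
for s in(a,b): print(-s['R'].T@s['t'],s['R'][2],s['intrinsics'][0])
cv2.imwrite('pics/both.png',np.vstack([cv2.resize(x['pixels'],(400,300)) for x in(a,b)])[...,::-1])
s=manip.sense();print({k:np.round(v,3) for k,v in s.items()})
E
```

```text
[1.60366873 0.01141774 1.29497835] [-0.66140524 -0.00399229 -0.75001811] [486.85615859   0.         256.49247005]
[ 0.39971797 -0.00475991  1.30879082] [ 0.13639368 -0.0032076  -0.99064952] [405.1424594    0.         252.85163393]
{'t': np.float64(0.1), 'q': array([ 1.019,  0.528,  1.434, -0.   ,  1.181, -0.178]), 'qd': array([-0.001, -0.001, -0.003,  0.001,  0.001,  0.   ]), 'tau': array([-0.0000e+00, -4.4330e+01, -1.7858e+01, -0.0000e+00,  4.0000e-03,
        0.0000e+00]), 'tcp_pos': array([0.227, 0.582, 0.23 ]), 'tool_rot': array([ 0.185,  0.983, -0.001, -0.   ]), 'force': array([-0.29 ,  0.712,  1.326]), 'ft_torque': array([ 0.047,  0.03 , -0.02 ]), 'gripper_force': np.float64(0.0), 'finger_gap': np.float64(1.001)}
```

View pics/scene.png

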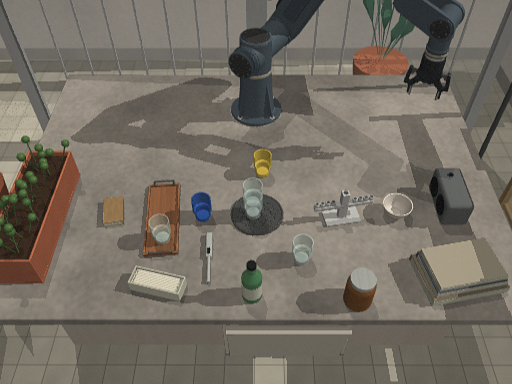

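View pics/top.png

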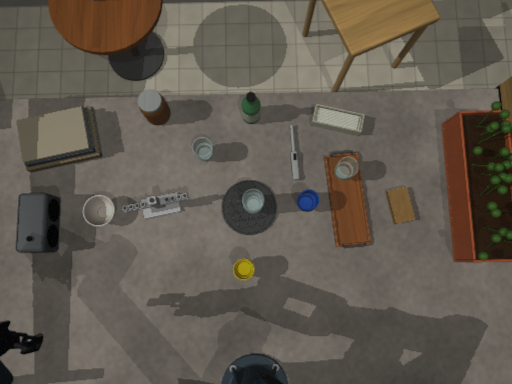

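The scene view (facing the robot) shows the pile on the trivet at about (253,200), the tray at (162,218) and the menorah at (343,208). In the top view they are at about (253,202), (348,198) and (160,203). The blue look-alike stands between trivet and tray at (308,201).

Run:
```python
from h import *
a=load('scene');b=load('top')
def c(s,u,v,w,h,k): return cv2.resize(s['pixels'][v:v+h,u:u+w],None,fx=k,fy=k,interpolation=cv2.INTER_CUBIC)
t=c(b,218,148,160,106,5)
l=np.hstack([c(b,115,180,80,50,5),c(a,300,180,80,50,5)])
cv2.imwrite('pics/c1.png',np.vstack([t[:,:800],l])[:600+180][...,::-1][:780]) 
cv2.imwrite('pics/c1.png',t[...,::-1]);
r=np.vstack([l, np.hstack([c(a,225,165,80,70,5),c(a,130,170,80,70,5)])])
cv2.imwrite('pics/c2.png',r[...,::-1]);print(t.shape,r.shape)
```

```text
(530, 800, 3) (600, 800, 3)
```

View pics/c1.png

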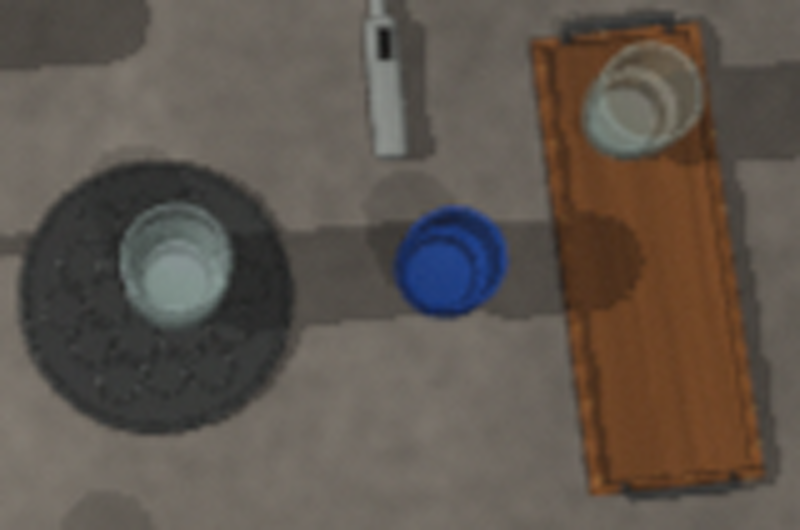

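View pics/c2.png

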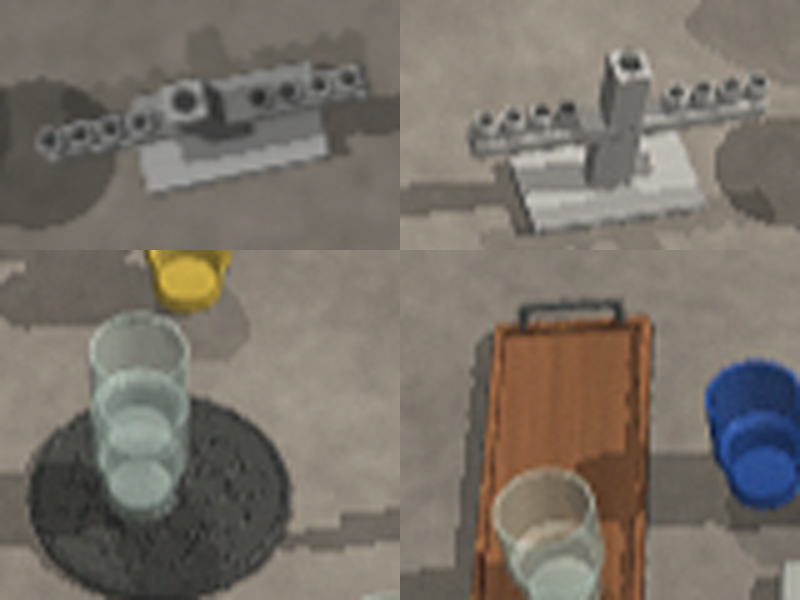

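The crops show these points, in 5x crop pixels. In c1: pile rim (176,258), trivet centre (156,297), tray corners (532,40), (700,22), (763,480) and (590,492), tray glass rim (650,96), blue rim (455,262). In c2, column top is at (185,101) from the top camera and (628,65) from the scene camera. The outer cups are at (50,140)/(348,77) from the top camera and (485,120)/(758,80) from the scene camera.

```bash
cat >> h.py <<'E'
def tri(obs):
    A=[];B=[]
    for s,u,v in obs:
        d=s['R'].T@np.linalg.inv(s['intrinsics'])@[u,v,1]; d/=np.linalg.norm(d); P=np.eye(3)-np.outer(d,d)
        A.append(P);B.append(P@(-s['R'].T@s['t']))
    X=np.linalg.lstsq(np.vstack(A),np.hstack(B),rcond=None)[0]
    return np.round(X,4), [np.round(proj(s,X)-[u,v],1) for s,u,v in obs]
E
python3 - <<'E'
from h import *
np.set_printoptions(precision=4,suppress=True)
a=load('scene');b=load('top')
q=lambda s,u0,v0,x,y:(s,u0+(x+.5)/5-.5,v0+(y+.5)/5-.5)
T=lambda x,y:q(b,218,148,x,y); M=lambda x,y:q(b,115,180,x,y)
N=lambda x,y:q(a,300,180,x-400,y); P=lambda x,y:q(a,225,165,x,y-250); Y=lambda x,y:q(a,130,170,x-400,y-250)
print('pile',tri([T(176,258),P(139,350)]),onz(*T(176,258),.155),onz(*P(139,350),.155))
print('lower rim scene',onz(*P(142,408),.101))
print('trivet',tri([T(156,297),P(160,498)]),onz(*T(156,297),.009))
c=[onz(*T(*p),.014) for p in[(532,40),(700,22),(763,480),(590,492)]];print('tray',np.array(c),np.mean(c,0))
print('trayglass',tri([T(650,96),Y(547,508)]),onz(*T(650,96),.098))
print('blue',onz(*T(455,262),.092),tri([T(455,262),Y(756,400)]))
print('col',tri([M(185,101),N(628,65)]),onz(*M(185,101),.127))
for z,m in((.091,[(50,140),(80,134),(111,128),(140,122),(259,97),(289,91),(319,85),(348,77)]),):
    X=np.array([onz(*M(*p),z) for p in m]);print(X.mean(0),np.diff(X[[0,7]],axis=0))
X=np.array([onz(*N(*p),.091) for p in[(485,120),(758,80)]]);print(X,X.mean(0))
print('cups',tri([M(50,140),N(758,80)]),tri([M(348,77),N(485,120)]))
f=lambda s,u,v:dep(s,round(u),round(v))
print('depth stone',f(*T(330,400)),'trivet',f(*T(80,350)),'tray',f(*T(660,300)),'col',f(*M(185,88)),'yellow',onz(b,244,269,.092))
E
```

```text
pile (array([ 0.5663, -0.0081,  0.1538]), [array([-0.1,  0. ]), array([-0.1,  0. ])]) [ 0.5661 -0.0085  0.155 ] [ 0.5673 -0.0076  0.155 ]
lower rim scene [ 0.5691 -0.0062  0.101 ]
trivet (array([0.5631, 0.0048, 0.0003]), [array([-0.1,  0. ]), array([-0.1,  0. ])]) [0.562  0.0045 0.009 ]
tray [[ 0.7255 -0.2455  0.014 ]
 [ 0.7351 -0.3563  0.014 ]
 [ 0.4353 -0.3791  0.014 ]
 [ 0.4302 -0.2687  0.014 ]] [ 0.5816 -0.3124  0.014 ]
trayglass (array([ 0.6679, -0.2998,  0.0968]), [array([-0.3,  0. ]), array([-0.3, -0. ])]) [ 0.6677 -0.3003  0.098 ]
blue [ 0.5689 -0.1779  0.092 ] (array([ 0.5698, -0.178 ,  0.0854]), [array([-0.3,  0. ]), array([-0.3, -0. ])])
col (array([0.5754, 0.2894, 0.1252]), [array([0.2, 0. ]), array([ 0.2, -0. ])]) [0.5751 0.2895 0.127 ]
[0.5752 0.2895 0.091 ] [[ 0.0345 -0.1804  0.    ]]
[[0.5925 0.199  0.091 ]
 [0.5587 0.3803 0.091 ]] [0.5756 0.2897 0.091 ]
cups (array([0.5585, 0.3802, 0.0907]), [array([-0.1, -0. ]), array([-0.,  0.])]) (array([0.5929, 0.1992, 0.0915]), [array([ 0.1, -0. ]), array([ 0.1, -0. ])])
depth stone [ 0.4922 -0.1078 -0.0008] trivet [0.5271 0.0528 0.0119] tray [ 0.5521 -0.3241  0.0022] col [0.5838 0.2891 0.1245] yellow [0.3668 0.0221 0.092 ]
```

Emit:
apply_moves --claw '[1,1,1,1,1]' --travel '[[-0.195,-0.157,0],[-0.195,-0.157,0],[-0.195,-0.157,0],[-0.195,-0.157,0],[-0.195,-0.157,0]]' --turn '[[0,0,-0.143],[0,0,-0.143],[0,0,-0.143],[0,0,-0.143],[0,0,-0.143]]' --newtons 30

```text
t: 0.52
tcp_pos: [0.3274, 0.4063, 0.2309]
tool_rot: [-0.04, 0.999, -0.0, -0.0]
force: [0.8, -0.5, 0.3]
finger_gap: 0.996
gripper_force: 0.0
```

```bash
cat >> h.py <<'E'
from scipy.spatial.transform import Rotation as Ro
def go(p,yaw=None):
    "normalised travel/turn to put TCP at p with tool y at world angle yaw"
    s=manip.sense(); R=Ro.from_quat(s['tool_rot']); d=R.inv().apply(np.array(p)-s['tcp_pos'])
    y=R.as_matrix()[:,1]; z=R.as_matrix()[:,2]
    print('t',round(float(s['t']),2),'tcp',np.round(s['tcp_pos'],4),'yaw',round(float(np.degrees(np.arctan2(y[1],y[0]))),2),'z',np.round(z,3),'q',np.round(s['q'],2),'F',np.round(s['force'],1),'gap',s['finger_gap'],s['gripper_force'])
    print('travel',np.round(d/.8,4),'rows',np.linalg.norm(d)/.0417)
    if yaw is not None:
        T=Ro.from_matrix(np.array([[np.sin(yaw),np.cos(yaw),0],[-np.cos(yaw),np.sin(yaw),0],[0,0,-1]]))
        T=Ro.from_matrix(np.column_stack([np.cross([np.cos(yaw),np.sin(yaw),0],[0,0,-1]),[np.cos(yaw),np.sin(yaw),0],[0,0,-1]]))
        print('turn',np.round((R.inv()*T).as_rotvec()/np.pi,4))
E
python3 -c "
from h import *
go([.567,-.008,.225],1.649)"
```

```text
t 0.52 tcp [0.3274 0.4063 0.2309] yaw 94.6 z [-0.001 -0.001 -1.   ] q [ 0.68  0.39  1.69 -0.    1.06 -0.97] F [ 0.8 -0.5  0.3] gap 0.9957077463246213 0.0
travel [-0.257  -0.5402  0.0077] rows 11.478729847592387Traceback (most recent call last):
  File "<string>", line 3, in <module>
    go([.567,-.008,.225],1.649)
    ~~^^^^^^^^^^^^^^^^^^^^^^^^^
  File "h.py", line 31, in go
    T=Ro.from_matrix(np.array([[np.sin(yaw),np.cos(yaw),0],[-np.cos(yaw),np.sin(yaw),0],[0,0,-1]]))
  File "scipy/spatial/transform/_rotation.pyx", line 1143, in scipy.spatial.transform._rotation.Rotation.from_matrix
ValueError: Non-positive determinant (left-handed or null coordinate frame) in rotation matrix 0: [[ 0.99694365 -0.07812398  0.        ]
 [ 0.07812398  0.99694365  0.        ]
 [ 0.          0.         -1.        ]].
```

Tracking is accurate. I'll go above the pile in three calls and check with the wrist camera.

Emit:
apply_moves --claw '[1,1,1,1,1]' --travel '[[-0.022,-0.046,0],[-0.044,-0.092,0],[-0.066,-0.138,0],[-0.088,-0.184,0],[-0.11,-0.23,0]]' --turn '[[0,0,0],[0,0,0],[0,0,0],[0,0,0],[0,0,0]]'

```text
t: 0.93
tcp_pos: [0.4293, 0.2297, 0.2312]
tool_rot: [-0.038, 0.999, -0.0, -0.0]
force: [1.0, -0.0, 0.5]
finger_gap: 1.0
gripper_force: 0.0
```

Emit:
apply_moves --claw '[1,1,1,1,1]' --travel '[[-0.022,-0.046,0],[-0.044,-0.092,0],[-0.066,-0.138,0],[-0.088,-0.184,0],[-0.11,-0.23,0]]' --turn '[[0,0,0],[0,0,0],[0,0,0],[0,0,0],[0,0,0]]'

```text
t: 1.35
tcp_pos: [0.5311, 0.0528, 0.2311]
tool_rot: [-0.038, 0.999, 0.0, -0.0]
force: [0.9, 0.3, -0.5]
finger_gap: 1.0
gripper_force: 0.0
```

Emit:
apply_moves --claw '[1,1,1,1,1]' --travel '[[-0.02,-0.04,0],[-0.037,-0.08,0],[-0.037,-0.08,0],[-0.037,-0.08,0],[-0.037,-0.08,0]]' --turn '[[0,0,0],[0,0,0],[0,0,0],[0,0,0],[0,0,0]]'

```text
t: 1.77
tcp_pos: [0.5642, -0.0065, 0.2307]
tool_rot: [-0.038, 0.999, 0.0, -0.001]
force: [-0.4, 0.3, 0.7]
finger_gap: 1.003
gripper_force: 0.0
```

```bash
sed -i '/np.sin(yaw),np.cos(yaw),0\]/d' h.py; python3 -c "
from h import *
go([.567,-.008,.112],1.649)
s=snap('wrist','w1'); print(-s['R'].T@s['t'],s['R'],proj(s,[.567,-.008,.155]),proj(s,[.567,-.008,.063]))"
```

```text
t 1.77 tcp [ 0.5642 -0.0065  0.2307] yaw 94.34 z [-0.002  0.001 -1.   ] q [-0.21  0.45  1.59  0.    1.11 -1.86] F [-0.4  0.3  0.7] gap 1.0026587502945161 0.0
travel [-0.0036 -0.0023  0.1483] rows 2.8471764197400793
turn [ 0.0003 -0.0006 -0.0008]
[ 0.48277682 -0.01224779  0.37213185] [[-0.07603882  0.99710322  0.00180724]
 [ 0.9451775   0.07150146  0.31863307]
 [ 0.31758084  0.02593664 -0.94787642]] [256.03912385 205.11344975] [256.78635922 173.72915435]
```

View pics/w1.png

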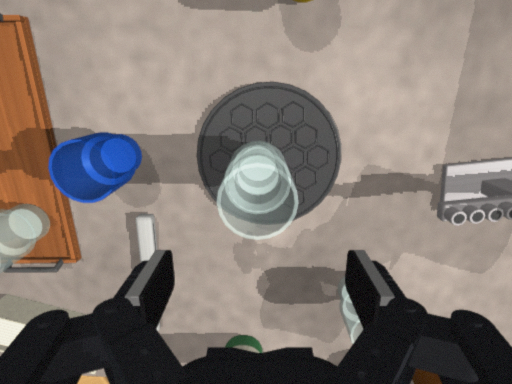

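The wrist view shows the upper rim at x 218–298 with its lowest row at 238, and the trivet at x 197–341, rows 82–221. I'll compare these with the predicted circles.

```bash
python3 -c "
from h import *
s=load('w1')
def ext(c,r):
    P=np.array([proj(s,[c[0]+r*np.cos(t),c[1]+r*np.sin(t),c[2]]) for t in np.linspace(0,6.28,100)]);return P.min(0),P.max(0)
for x in(.560,.563,.567): print(x,ext([x,-.008,.155],.032))
print(ext([.562,.0045,.009],.09))
print(tri([(s,258.,205-(ext([.567,-.008,.155],.032)[1][1]-238)),(load('top'),252.8,199.2)]))
print(s['intrinsics'])
for x,y in((269,152),): print(onz(s,x,y,.009))
"
```

```text
0.56 (array([214.83098971, 155.380387  ]), array([298.53720531, 234.33171246]))
0.563 (array([214.71722742, 159.39535889]), array([298.07776121, 237.69647888]))
0.567 (array([214.56699593, 164.69516264]), array([297.47103762, 242.14176854]))
(array([194.03813152,  80.93969438]), array([341.03534157, 225.75351365]))
(array([ 0.5675, -0.0075,  0.1442]), [array([-1.3,  0.1]), array([-0.4,  0.1])])
[[301.17039875   0.         259.35428585]
 [  0.         301.17039875 191.23206847]
 [  0.           0.           1.        ]]
[0.55325835 0.00557511 0.009     ]
```

Emit:
apply_moves --claw '[1,1,1,1,1]' --travel '[[-0.002,-0.0015,0.035],[-0.002,-0.0015,0.07],[-0.002,-0.0015,0.105],[-0.002,-0.0015,0.135],[-0.002,-0.0015,0.148]]' --turn '[[0,0,0],[0,0,0],[0,0,0],[0,0,0],[0,0,0]]'

```text
t: 2.23
tcp_pos: [0.5638, -0.0057, 0.1101]
tool_rot: [-0.039, 0.999, 0.001, -0.003]
force: [0.2, 0.5, -0.0]
finger_gap: 0.999
gripper_force: 0.0
```

Emit:
apply_moves --claw '[0.7,0.4,0.2,0,-0.3]' --travel '[[0,0,0],[0,0,0],[0,0,0],[0,0,0],[0,0,0]]' --turn '[[0,0,0],[0,0,0],[0,0,0],[0,0,0],[0,0,0]]'

```text
t: 2.65
tcp_pos: [0.5674, -0.0078, 0.1141]
tool_rot: [-0.038, 0.999, -0.0, 0.001]
force: [-0.7, 0.3, -2.6]
finger_gap: 0.743
gripper_force: 37.2
```

Emit:
apply_moves --claw '[-1,-1,-1,-1,-1]' --travel '[[0,0,0],[0,0,0],[0,0,0],[0,0,0],[0,0,0]]' --turn '[[0,0,0],[0,0,0],[0,0,0],[0,0,0],[0,0,0]]'

```text
t: 3.07
tcp_pos: [0.567, -0.0079, 0.1133]
tool_rot: [-0.038, 0.999, 0.0, 0.0]
force: [0.3, -0.4, 1.5]
finger_gap: 0.746
gripper_force: 37.6
```

Emit:
apply_moves --claw '[-1,-1,-1,-1,-1]' --travel '[[0,0,-0.008],[0,0,-0.02],[0,0,-0.035],[0,0,-0.05],[0,0,-0.065]]' --turn '[[0,0,0],[0,0,0],[0,0,0],[0,0,0],[0,0,0]]'

```text
t: 3.48
tcp_pos: [0.5669, -0.0079, 0.1661]
tool_rot: [-0.038, 0.999, -0.0, 0.0]
force: [0.2, -0.5, -2.6]
finger_gap: 0.748
gripper_force: 37.1
```

Emit:
apply_moves --claw '[-1,-1,-1,-1,-1]' --travel '[[0,0,-0.02],[0,0,-0.04],[0,0,-0.05],[0,0,-0.05],[0,0,-0.05]]' --turn '[[0,0,0],[0,0,0],[0,0,0],[0,0,0],[0,0,0]]'

```text
t: 3.9
tcp_pos: [0.5669, -0.0079, 0.2054]
tool_rot: [-0.038, 0.999, -0.0, 0.001]
force: [-0.4, -0.2, -2.6]
finger_gap: 0.747
gripper_force: 37.3
```

```bash
python3 -c "
from h import *
go([.482,-.320,.2],1.649)
s=snap('scene','s2'); cv2.imwrite('pics/s2.png',cv2.resize(s['pixels'][100:260,100:300],None,fx=4,fy=4-.3)[...,::-1][:600])"
```

```text
t 3.9 tcp [ 0.5669 -0.0079  0.2054] yaw 94.38 z [ 0.001 -0.    -1.   ] q [-0.21  0.48  1.61 -0.    1.05 -1.86] F [-0.4 -0.2 -2.6] gap 0.7469852527253155 37.31537968091288
travel [ 0.1356 -0.3809  0.0067] rows 7.757972427894825
turn [-0.0001  0.0003 -0.0006]
```

View pics/s2.png

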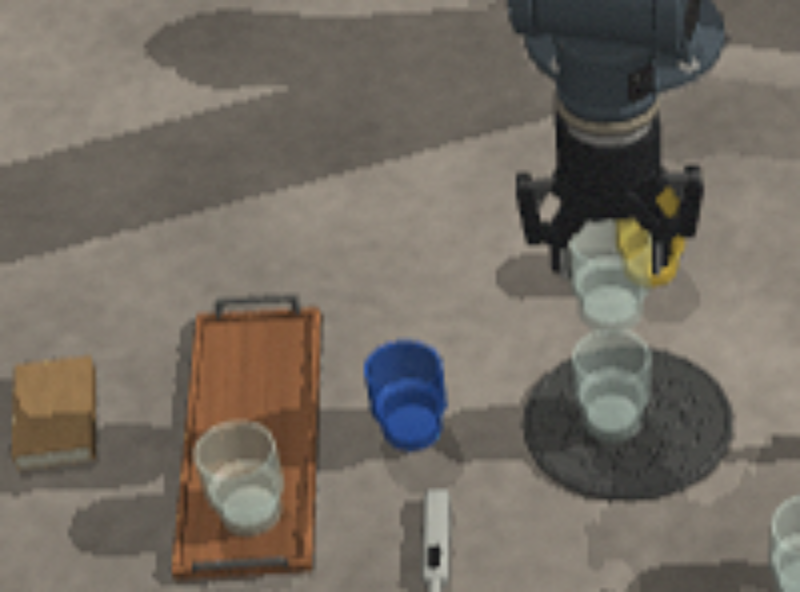

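The upper glass hangs upright in the gripper near (605,270), and the lower one is still standing on the trivet at (612,385). Next is the tray.

Emit:
apply_moves --claw '[-1,-1,-1,-1,-1]' --travel '[[0.008,-0.022,0],[0.022,-0.062,0],[0.038,-0.107,0],[0.054,-0.152,0],[0.07,-0.197,0]]' --turn '[[0,0,0],[0,0,0],[0,0,0],[0,0,0],[0,0,0]]'

```text
t: 4.37
tcp_pos: [0.5217, -0.1701, 0.2036]
tool_rot: [-0.039, 0.999, 0.001, -0.001]
force: [0.8, 0.4, -3.1]
finger_gap: 0.746
gripper_force: 37.2
```

Emit:
apply_moves --claw '[-1,-1,-1,-1,-1]' --travel '[[0.016,-0.045,0],[0.032,-0.09,0],[0.048,-0.135,0],[0.06,-0.17,0],[0.0656,-0.184,0]]' --turn '[[0,0,0],[0,0,0],[0,0,0],[0,0,0],[0,0,0]]'

```text
t: 4.78
tcp_pos: [0.4806, -0.3244, 0.2037]
tool_rot: [-0.036, 0.999, -0.001, -0.001]
force: [0.4, 0.1, -2.7]
finger_gap: 0.744
gripper_force: 37.2
```

Emit:
apply_moves --claw '[-1,-1,-1,-1,-1]' --travel '[[0,0,0.03],[0,0,0.065],[0,0,0.1],[0,0,0.13],[0,0,0.15]]' --turn '[[0,0,0],[0,0,0],[0,0,0],[0,0,0],[0,0,0]]'

```text
t: 5.2
tcp_pos: [0.4803, -0.3179, 0.0814]
tool_rot: [-0.038, 0.999, 0.002, -0.002]
force: [-1.1, 0.5, -1.9]
finger_gap: 0.744
gripper_force: 37.2
```

```bash
python3 -c "
from h import *
go([.482,-.320,.056],1.649)
s=load('s2'); print(onz(s,252.8,196.8,.101))
"
```

```text
t 5.2 tcp [ 0.4803 -0.3179  0.0814] yaw 94.38 z [-0.004  0.005 -1.   ] q [-0.78  0.67  1.67  0.    0.8  -2.43] F [-1.1  0.5 -1.9] gap 0.7441687202231502 37.16521264395851
travel [-0.0021 -0.003   0.0318] rows 0.6131340679830469
turn [ 0.0016 -0.0013 -0.0005]
[ 0.57168437 -0.00687836  0.101     ]
```

Emit:
apply_moves --claw '[-1,-1,-1,-1,-1]' --travel '[[0,0,0.008],[0,0,0.016],[0,0,0.022],[0,0,0.026],[0,0,0.026]]' --turn '[[0,0,0],[0,0,0],[0,0,0],[0,0,0],[0,0,0]]'

```text
t: 5.62
tcp_pos: [0.4821, -0.32, 0.0642]
tool_rot: [-0.038, 0.999, -0.0, 0.0]
force: [0.4, 0.7, -1.9]
finger_gap: 0.748
gripper_force: 37.1
```

Emit:
apply_moves --claw '[-1,-1,-1,-1,-1]' --travel '[[0,0,0.002],[0,0,0.004],[0,0,0.006],[0,0,0.007],[0,0,0.007]]' --turn '[[0,0,0],[0,0,0],[0,0,0],[0,0,0],[0,0,0]]'

```text
t: 6.03
tcp_pos: [0.4819, -0.32, 0.0586]
tool_rot: [-0.038, 0.999, -0.0, 0.0]
force: [-0.0, -0.9, -2.6]
finger_gap: 0.745
gripper_force: 37.2
```

Emit:
apply_moves --claw '[-1,-1,-1,-1,-1]' --travel '[[0,0,0.001],[0,0,0.002],[0,0,0.003],[0,0,0.003],[0,0,0.003]]' --turn '[[0,0,0],[0,0,0],[0,0,0],[0,0,0],[0,0,0]]'

```text
t: 6.45
tcp_pos: [0.482, -0.3201, 0.0563]
tool_rot: [-0.038, 0.999, -0.0, 0.0]
force: [-0.3, 0.3, 0.4]
finger_gap: 0.744
gripper_force: 37.3
```

The force rose from −2.6 to +0.4 N, so the glass is standing. I'll release it and rise.

Emit:
apply_moves --claw '[0.5,0.55,0.65,0.8,1]' --travel '[[0,0,0],[0,0,0],[0,0,0],[0,0,0],[0,0,0]]' --turn '[[0,0,0],[0,0,0],[0,0,0],[0,0,0],[0,0,0]]'

```text
t: 6.87
tcp_pos: [0.4821, -0.3202, 0.0562]
tool_rot: [-0.038, 0.999, -0.0, 0.0]
force: [-0.4, 0.7, -0.6]
finger_gap: 0.996
gripper_force: 0.0
```

Emit:
apply_moves --claw '[1,1,1,1,1]' --travel '[[0,0,0],[0,0,0],[0,0,-0.02],[0,0,-0.05],[0,0,-0.09]]' --turn '[[0,0,0],[0,0,0],[0,0,0],[0,0,0],[0,0,0]]'

```text
t: 7.28
tcp_pos: [0.4806, -0.3188, 0.1268]
tool_rot: [-0.038, 0.999, 0.002, -0.002]
force: [0.4, 0.2, 0.3]
finger_gap: 0.998
gripper_force: 0.0
```

Emit:
apply_moves --claw '[1,1,1,1,1]' --travel '[[0,0,-0.04],[0,0,-0.08],[0,0,-0.08],[-0.006,0.025,-0.08],[-0.018,0.07,-0.08]]' --turn '[[0,0,0],[0,0,0],[0,0,0],[0,0,0],[0,0,0]]'

```text
t: 7.7
tcp_pos: [0.4927, -0.2665, 0.1931]
tool_rot: [-0.036, 0.999, -0.002, 0.002]
force: [0.3, 0.3, 0.3]
finger_gap: 1.003
gripper_force: 0.0
```

```bash
python3 -c "
from h import *
go([.5685,-.008,.19],1.649)
a=snap('scene','s3');b=snap('top','t3'); f=lambda s,x,y:cv2.resize(s['pixels'][y:y+100,x:x+130],(520,400),interpolation=2)[...,::-1]
cv2.imwrite('pics/b3.png',np.vstack([f(a,140,150)[:,:],f(b,240,148)])[:,:][:800]);
cv2.imwrite('pics/b3.png',np.hstack([cv2.resize(f(a,140,150),(400,308)),cv2.resize(f(b,240,148),(400,308))]))
"
```

```text
t 7.7 tcp [ 0.4927 -0.2665  0.1931] yaw 94.12 z [ 0.003 -0.004 -1.   ] q [-0.69  0.49  1.64 -0.    1.01 -2.34] F [0.3 0.3 0.3] gap 1.002596493211645 0.0
travel [-0.1177  0.3154  0.0028] rows 6.459184239139455
turn [-0.0014  0.001  -0.002 ]
```

View pics/b3.png

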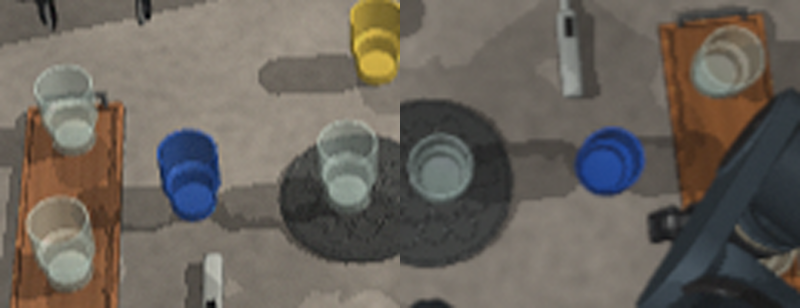

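The first glass stands in the near end of the tray (left view, about (68,110)). The lower glass's rim centre is at (347,143) in the left view and (441,167) in the right.

```bash
python3 -c "
from h import *
a=load('s3');b=load('t3');print(tri([(b,252.9,201.9),(a,252.4,196.1)]),onz(b,252.9,201.9,.101),onz(a,252.4,196.1,.101))
go([.5685,-.007,.19],1.649)"
```

```text
(array([ 0.5661, -0.0085,  0.098 ]), [array([-0.1,  0. ]), array([-0.1,  0. ])]) [ 0.56568067 -0.00880877  0.101     ] [ 0.56867875 -0.00819583  0.101     ]
t 7.8 tcp [ 0.4912 -0.2582  0.1917] yaw 94.56 z [-0.002  0.004 -1.   ] q [-0.69  0.49  1.65  0.    1.01 -2.34] F [ 0.5 -0.2 -0. ] gap 0.9994283802088393 0.0
travel [-0.1214  0.3053  0.0032] rows 6.302601931906334
turn [ 0.0014 -0.0007  0.0005]
```

Emit:
apply_moves --claw '[1,1,1,1,1]' --travel '[[-0.017,0.045,0],[-0.034,0.09,0],[-0.051,0.135,0],[-0.068,0.18,0],[-0.085,0.225,0]]' --turn '[[0,0,0],[0,0,0],[0,0,0],[0,0,0],[0,0,0]]'

```text
t: 8.22
tcp_pos: [0.5462, -0.0772, 0.1918]
tool_rot: [-0.038, 0.999, -0.0, -0.0]
force: [0.8, -1.0, 0.2]
finger_gap: 0.999
gripper_force: 0.0
```

Emit:
apply_moves --claw '[1,1,1,1,1]' --travel '[[-0.016,0.04,0],[-0.028,0.07,0],[-0.03,0.076,0],[-0.03,0.076,0],[-0.03,0.076,0]]' --turn '[[0,0,0],[0,0,0],[0,0,0],[0,0,0],[0,0,0]]'

```text
t: 8.63
tcp_pos: [0.5652, -0.0165, 0.1918]
tool_rot: [-0.039, 0.999, -0.0, -0.0]
force: [-0.2, -1.1, -0.1]
finger_gap: 1.002
gripper_force: 0.0
```

```bash
python3 -c "
from h import *
go([.5675,-.0075,.06],1.649)"
```

```text
t 8.63 tcp [ 0.5652 -0.0165  0.1918] yaw 94.43 z [-0.001 -0.001 -1.   ] q [-0.23  0.5   1.62 -0.    1.02 -1.87] F [-0.2 -1.1 -0.1] gap 1.0023912011179512 0.0
travel [-0.0039  0.011   0.1647] rows 3.1673352851044068
turn [-0.0002 -0.0002 -0.0003]
```

Emit:
apply_moves --claw '[1,1,1,1,1]' --travel '[[-0.0035,0.01,0],[-0.0035,0.01,0.035],[-0.0035,0.01,0.07],[-0.0035,0.01,0.105],[-0.0035,0.01,0.135]]' --turn '[[0,0,0],[0,0,0],[0,0,0],[0,0,0],[0,0,0]]'

```text
t: 9.05
tcp_pos: [0.5671, -0.009, 0.0827]
tool_rot: [-0.037, 0.999, 0.0, -0.0]
force: [0.5, 0.3, 0.3]
finger_gap: 1.001
gripper_force: 0.0
```

Emit:
apply_moves --claw '[1,1,1,0.8,0.6]' --travel '[[0,0,0.015],[0,0,0.029],[0,0,0.029],[0,0,0.029],[0,0,0.029]]' --turn '[[0,0,0],[0,0,0],[0,0,0],[0,0,0],[0,0,0]]'

```text
t: 9.47
tcp_pos: [0.5683, -0.0084, 0.0618]
tool_rot: [-0.038, 0.999, -0.0, 0.001]
force: [0.3, 0.4, 0.9]
finger_gap: 0.798
gripper_force: 0.0
```

Emit:
apply_moves --claw '[0.4,0.2,-0.3,-1,-1]' --travel '[[0,0,0],[0,0,0],[0,0,0],[0,0,0],[0,0,0]]' --turn '[[0,0,0],[0,0,0],[0,0,0],[0,0,0],[0,0,0]]'

```text
t: 9.88
tcp_pos: [0.5686, -0.0081, 0.0622]
tool_rot: [-0.038, 0.999, -0.0, 0.001]
force: [-0.8, -1.1, 5.1]
finger_gap: 0.751
gripper_force: 34.3
```

Emit:
apply_moves --claw '[-1,-1,-1,-1,-1]' --travel '[[0,0,0],[0,0,-0.01],[0,0,-0.03],[0,0,-0.065],[0,0,-0.1]]' --turn '[[0,0,0],[0,0,0],[0,0,0],[0,0,0],[0,0,0]]'

```text
t: 10.3
tcp_pos: [0.5658, -0.0073, 0.1407]
tool_rot: [-0.038, 0.999, 0.001, -0.002]
force: [0.5, -0.1, -2.1]
finger_gap: 0.751
gripper_force: 34.2
```

Emit:
apply_moves --claw '[-1,-1,-1,-1,-1]' --travel '[[0,0,-0.04],[0,0,-0.08],[0,0,-0.08],[0,-0.02,-0.08],[0,-0.05,-0.08]]' --turn '[[0,0,0],[0,0,0],[0,0,0],[0,0,0],[0,0,0]]'

```text
t: 10.72
tcp_pos: [0.5694, -0.0457, 0.205]
tool_rot: [-0.04, 0.999, 0.001, -0.001]
force: [-0.2, -0.1, -2.6]
finger_gap: 0.749
gripper_force: 34.2
```

```bash
python3 -c "
from h import *
go([.5736,-.3126,.2],1.649)"
```

```text
t 10.72 tcp [ 0.5694 -0.0457  0.205 ] yaw 94.57 z [-0.001  0.001 -1.   ] q [-0.28  0.49  1.6   0.    1.06 -1.93] F [-0.2 -0.1 -2.6] gap 0.7485540867974827 34.224672890268266
travel [ 0.0213 -0.333   0.0058] rows 6.402003691865035
turn [ 0.0005 -0.0004  0.0005]
```

Emit:
apply_moves --claw '[-1,-1,-1,-1,-1]' --travel '[[0.003,-0.05,0],[0.006,-0.1,0],[0.01,-0.15,0],[0.013,-0.2,0],[0.017,-0.25,0]]' --turn '[[0,0,0],[0,0,0],[0,0,0],[0,0,0],[0,0,0]]'

```text
t: 11.13
tcp_pos: [0.5711, -0.2491, 0.2037]
tool_rot: [-0.038, 0.999, 0.001, -0.001]
force: [1.0, 0.2, -1.7]
finger_gap: 0.75
gripper_force: 34.2
```

Emit:
apply_moves --claw '[-1,-1,-1,-1,-1]' --travel '[[0.003,-0.04,0],[0.005,-0.07,0],[0.005,-0.08,0],[0.005,-0.08,0],[0.005,-0.08,0]]' --turn '[[0,0,0],[0,0,0],[0,0,0],[0,0,0],[0,0,0]]'

```text
t: 11.55
tcp_pos: [0.5723, -0.3109, 0.2037]
tool_rot: [-0.038, 0.999, 0.002, -0.001]
force: [0.4, -0.1, -2.5]
finger_gap: 0.756
gripper_force: 34.3
```

```bash
python3 -c "
from h import *
go([.5736,-.3126,.0585],1.649)"
```

```text
t 11.55 tcp [ 0.5723 -0.3109  0.2037] yaw 94.35 z [-0.002  0.003 -1.   ] q [-0.67  0.59  1.39  0.    1.16 -2.32] F [ 0.4 -0.1 -2.5] gap 0.7561948543722895 34.335618861950934
travel [-0.0018 -0.0029  0.1815] rows 3.482797614437743
turn [ 0.001  -0.0006 -0.0007]
```

Emit:
apply_moves --claw '[-1,-1,-1,-1,-1]' --travel '[[0,0,0.03],[0,0,0.07],[0,0,0.11],[0,0,0.145],[0,0,0.16]]' --turn '[[0,0,0],[0,0,0],[0,0,0],[0,0,0],[0,0,0]]'

```text
t: 11.97
tcp_pos: [0.5708, -0.3075, 0.0728]
tool_rot: [-0.039, 0.999, 0.003, -0.003]
force: [-1.1, 0.1, -3.2]
finger_gap: 0.748
gripper_force: 34.3
```

Emit:
apply_moves --claw '[-1,-1,-1,-1,-1]' --travel '[[0,0,0.005],[0,0,0.009],[0,0,0.012],[0,0,0.014],[0,0,0.014]]' --turn '[[0,0,0],[0,0,0],[0,0,0],[0,0,0],[0,0,0]]'

```text
t: 12.38
tcp_pos: [0.574, -0.3127, 0.0671]
tool_rot: [-0.038, 0.999, -0.001, 0.001]
force: [0.3, 0.1, -2.0]
finger_gap: 0.75
gripper_force: 34.3
```

Emit:
apply_moves --claw '[-1,-1,-1,-1,-1]' --travel '[[0,0,0.003],[0,0,0.005],[0,0,0.007],[0,0,0.008],[0,0,0.008]]' --turn '[[0,0,0],[0,0,0],[0,0,0],[0,0,0],[0,0,0]]'

```text
t: 12.8
tcp_pos: [0.5732, -0.3124, 0.0594]
tool_rot: [-0.038, 0.999, -0.0, 0.0]
force: [-0.9, 1.0, -2.7]
finger_gap: 0.746
gripper_force: 34.4
```

Emit:
apply_moves --claw '[-1,-1,-1,-1]' --travel '[[0,0,0.001],[0,0,0.0015],[0,0,0.0015],[0,0,0.0015]]' --turn '[[0,0,0],[0,0,0],[0,0,0],[0,0,0]]'

```text
t: 13.13
tcp_pos: [0.5732, -0.3123, 0.0593]
tool_rot: [-0.038, 0.999, -0.0, 0.0]
force: [-2.0, 0.4, 5.2]
finger_gap: 0.748
gripper_force: 35.0
```

Contact at 5 N. Release and rise.

Emit:
apply_moves --claw '[0.5,0.55,0.65,0.8,1]' --travel '[[0,0,0],[0,0,0],[0,0,0],[0,0,0],[0,0,0]]' --turn '[[0,0,0],[0,0,0],[0,0,0],[0,0,0],[0,0,0]]'

```text
t: 13.55
tcp_pos: [0.5733, -0.3123, 0.058]
tool_rot: [-0.038, 0.999, -0.0, 0.0]
force: [-0.4, 0.4, 0.3]
finger_gap: 1.001
gripper_force: 0.0
```

Emit:
apply_moves --claw '[1,1,1,1,1]' --travel '[[0,0,0],[0,0,0],[0,0,-0.02],[0,0,-0.05],[0,0,-0.09]]' --turn '[[0,0,0],[0,0,0],[0,0,0],[0,0,0],[0,0,0]]'

```text
t: 13.97
tcp_pos: [0.5716, -0.3111, 0.1282]
tool_rot: [-0.038, 0.999, 0.002, -0.002]
force: [0.4, -0.6, 0.0]
finger_gap: 0.996
gripper_force: 0.0
```

Emit:
apply_moves --claw '[1,1,1,1,1]' --travel '[[0,0,-0.05],[0,0,-0.1],[0,0.04,-0.12],[0,0.09,-0.12],[0,0.14,-0.12]]' --turn '[[0,0,0],[0,0,0],[0,0,0],[0,0,0],[0,0,0]]'

```text
t: 14.38
tcp_pos: [0.5654, -0.2008, 0.2282]
tool_rot: [-0.037, 0.999, -0.001, 0.002]
force: [1.0, 1.7, 0.3]
finger_gap: 0.998
gripper_force: 0.0
```

```bash
python3 -c "
from h import *
go([.5754,.2893,.2],.188)
a=snap('scene','s4');b=snap('top','t4'); f=lambda s,x,y:cv2.resize(s['pixels'][y:y+110,x:x+130],(400,338),interpolation=2)[...,::-1]
cv2.imwrite('pics/b4.png',np.hstack([f(a,130,150),f(b,270,140)]))
"
```

```text
t 14.38 tcp [ 0.5654 -0.2008  0.2282] yaw 94.24 z [ 0.004 -0.002 -1.   ] q [-0.53  0.5   1.5   0.    1.14 -2.17] F [1.  1.7 0.3] gap 0.998203201883088 0.0
travel [-0.0576  0.6102  0.0339] rows 11.776002701205332
turn [3.000e-04 1.700e-03 4.637e-01]
```

View pics/b4.png

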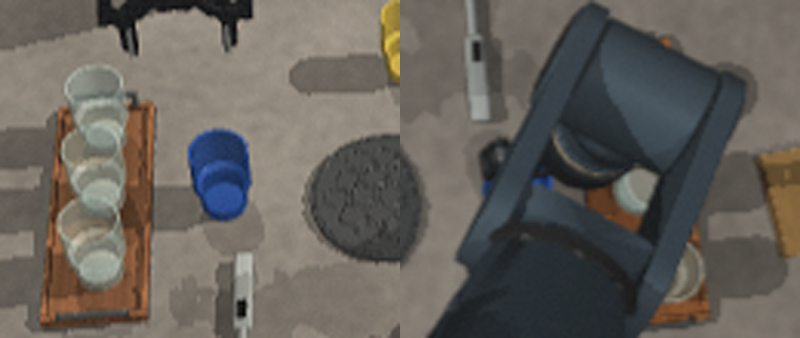

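All three glasses stand upright in a row in the tray, with base centres at (103,130), (100,190) and (100,265) in the left view. On to the menorah.

Emit:
apply_moves --claw '[1,1,1,1,1]' --travel '[[-0.004,0.045,0],[-0.008,0.09,0],[-0.013,0.14,0],[-0.018,0.19,0],[-0.022,0.24,0]]' --turn '[[0,0,0.036],[0,0,0.073],[0,0,0.11],[0,0,0.147],[0,0,0.184]]'

```text
t: 14.9
tcp_pos: [0.5677, -0.0076, 0.226]
tool_rot: [0.25, 0.968, -0.0, 0.0]
force: [0.8, 0.1, 0.7]
finger_gap: 1.0
gripper_force: 0.0
```

```bash
python3 -c "
from h import *
go([.5754,.2893,.2],.188)"
```

```text
t 14.9 tcp [ 0.5677 -0.0076  0.226 ] yaw 61.05 z [ 0. -0. -1.] q [-0.21  0.46  1.58 -0.    1.1  -1.28] F [0.8 0.1 0.7] gap 1.000169124681766 0.0
travel [0.1713 0.3294 0.0325] rows 7.1503159300888965
turn [1.000e-04 1.000e-04 2.793e-01]
```

Emit:
apply_moves --claw '[1,1,1,1,1]' --travel '[[0.022,0.043,0],[0.044,0.086,0],[0.066,0.129,0],[0.09,0.173,0],[0.113,0.216,0]]' --turn '[[0,0,0.037],[0,0,0.074],[0,0,0.11],[0,0,0.147],[0,0,0.184]]'

```text
t: 15.32
tcp_pos: [0.5709, 0.187, 0.226]
tool_rot: [0.514, 0.858, -0.0, 0.0]
force: [0.3, -0.5, 0.1]
finger_gap: 1.0
gripper_force: 0.0
```

```bash
python3 -c "
from h import *
go([.5754,.2893,.2],.188)"
```

```text
t 15.32 tcp [0.5709 0.187  0.226 ] yaw 28.09 z [ 0. -0. -1.] q [ 0.13  0.5   1.5  -0.    1.14 -0.36] F [ 0.3 -0.5  0.1] gap 0.9998321777524742 0.0
travel [0.1101 0.0651 0.0325] rows 2.5325011012705785
turn [0.     0.0001 0.0962]
```

Emit:
apply_moves --claw '[1,1,1,1,1]' --travel '[[0.04,0.024,0.01],[0.08,0.048,0.02],[0.11,0.065,0.0325],[0.11,0.065,0.0325],[0.11,0.065,0.0325]]' --turn '[[0,0,0.036],[0,0,0.072],[0,0,0.096],[0,0,0.096],[0,0,0.096]]'

```text
t: 15.73
tcp_pos: [0.5741, 0.2887, 0.1989]
tool_rot: [0.634, 0.774, -0.001, -0.0]
force: [0.2, -0.2, 0.2]
finger_gap: 0.998
gripper_force: 0.0
```

```bash
python3 -c "
from h import *
s=snap('wrist','w5');go([.5754,.2893,.09],.188)
yh=np.array([-np.sin(.188),np.cos(.188),0]); m=np.array([.5754,.2893,0])
print(proj(s,m+[0,0,.127]),proj(s,m+yh*.0925+[0,0,.091]),proj(s,m-yh*.0925+[0,0,.091]))"
```

```text
t 15.78 tcp [0.5746 0.2876 0.1995] yaw 11.27 z [-0.001 -0.001 -1.   ] q [ 0.29  0.59  1.42 -0.    1.14  0.09] F [-0.3 -0.5  0.2] gap 1.000280263962848 0.0
travel [0.0021 0.0016 0.1368] rows 2.6254818191113998
turn [-0.0003  0.0003  0.0028]
[260.37968743 204.62499576] [261.71434624  76.1306559 ] [259.19616142 280.13128088]
```

View pics/w5.png

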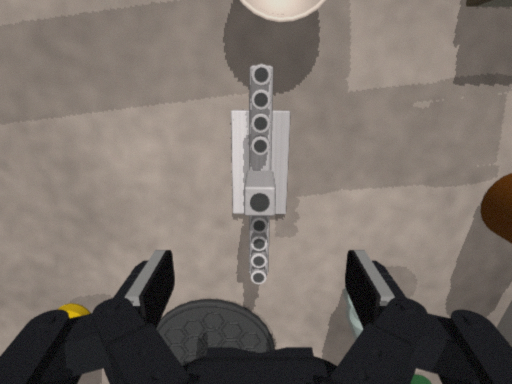

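The column top at (260,202) and end cups at (261,75) and (258,277) match the predictions within 3 px. Grasp.

Emit:
apply_moves --claw '[1,1,1,1,1]' --travel '[[0.001,0.001,0.03],[0.001,0.001,0.07],[0.001,0.001,0.11],[0.001,0.001,0.136],[0.001,0.001,0.136]]' --turn '[[0,0,0],[0,0,0],[0,0,0],[0,0,0],[0,0,0]]' --newtons 60

```text
t: 16.2
tcp_pos: [0.5726, 0.2854, 0.0869]
tool_rot: [0.636, 0.772, -0.004, -0.002]
force: [-0.7, -0.3, 0.2]
finger_gap: 1.0
gripper_force: 0.0
```

Emit:
apply_moves --claw '[0.5,0,-0.2,-0.3,-0.35]' --travel '[[0,0,0],[0,0,0],[0,0,0],[0,0,0],[0,0,0]]' --turn '[[0,0,0],[0,0,0],[0,0,0],[0,0,0],[0,0,0]]'

```text
t: 16.62
tcp_pos: [0.5761, 0.2887, 0.093]
tool_rot: [0.635, 0.772, 0.001, 0.001]
force: [-2.0, -1.1, 0.6]
finger_gap: 0.33
gripper_force: 1.1
```

Emit:
apply_moves --claw '[-0.4,-0.5,-1,-1,-1]' --travel '[[0,0,0],[0,0,0],[0,0,0],[0,0,0],[0,0,0]]' --turn '[[0,0,0],[0,0,0],[0,0,0],[0,0,0],[0,0,0]]'

```text
t: 17.03
tcp_pos: [0.5745, 0.2885, 0.0923]
tool_rot: [0.635, 0.773, -0.001, -0.0]
force: [-3.0, -1.5, 5.3]
finger_gap: 0.273
gripper_force: 60.3
```

Emit:
apply_moves --claw '[-1,-1,-1,-1,-1]' --travel '[[0,0,0],[0,0,-0.005],[0,0,-0.02],[0,0,-0.04],[0,0,-0.06]]' --turn '[[0,0,0],[0,0,0],[0,0,0],[0,0,0],[0,0,0]]'

```text
t: 17.45
tcp_pos: [0.5745, 0.2884, 0.1388]
tool_rot: [0.635, 0.772, -0.001, -0.001]
force: [0.1, 0.1, -6.9]
finger_gap: 0.275
gripper_force: 59.4
```

```bash
python3 -c "
from h import *
go([.562,.0045,.14],0)"
```

```text
t 17.45 tcp [0.5745 0.2884 0.1388] yaw 11.15 z [-0.002 -0.001 -1.   ] q [0.29 0.66 1.46 0.   1.02 0.1 ] F [ 0.1  0.1 -6.9] gap 0.27464922891609517 59.41195249557495
travel [-0.3451 -0.084  -0.0012] rows 6.814367151003322
turn [-0.0008  0.0002  0.062 ]
```

Emit:
apply_moves --claw '[-1,-1,-1,-1,-1]' --travel '[[-0.015,-0.004,-0.01],[-0.045,-0.011,-0.02],[-0.085,-0.021,-0.02],[-0.13,-0.032,-0.02],[-0.175,-0.043,-0.02]]' --turn '[[0,0,0.006],[0,0,0.018],[0,0,0.03],[0,0,0.045],[0,0,0.062]]'

```text
t: 17.87
tcp_pos: [0.5679, 0.143, 0.1554]
tool_rot: [0.708, 0.707, -0.0, 0.0]
force: [0.7, -0.9, -6.6]
finger_gap: 0.27
gripper_force: 59.6
```

```bash
python3 -c "
from h import *
go([.5615,.0048,.14],0)"
```

```text
t 17.87 tcp [0.5679 0.143  0.1554] yaw -0.09 z [-0.    -0.001 -1.   ] q [ 0.06  0.57  1.6  -0.    0.97  0.06] F [ 0.7 -0.9 -6.6] gap 0.2697813989981228 59.57311749458313
travel [-0.1727 -0.0077  0.0193] rows 3.33770289308114
turn [-0.0001  0.0002 -0.0005]
```

Emit:
apply_moves --claw '[-1,-1,-1,-1,-1]' --travel '[[-0.045,-0.002,0],[-0.09,-0.004,0],[-0.13,-0.006,0],[-0.155,-0.0075,0],[-0.168,-0.0075,0]]' --turn '[[0,0,0],[0,0,0],[0,0,0],[0,0,0],[0,0,0]]'

```text
t: 18.28
tcp_pos: [0.562, 0.0065, 0.1553]
tool_rot: [0.708, 0.706, -0.001, 0.0]
force: [0.9, -0.6, -6.8]
finger_gap: 0.271
gripper_force: 59.6
```

Emit:
apply_moves --claw '[-1,-1,-1,-1,-1]' --travel '[[0,0,0],[0,0,0.01],[0,0,0.025],[0,0,0.035],[0,0,0.035]]' --turn '[[0,0,0],[0,0,0],[0,0,0],[0,0,0],[0,0,0]]'

```text
t: 18.7
tcp_pos: [0.5607, 0.012, 0.125]
tool_rot: [0.707, 0.708, -0.001, -0.002]
force: [-0.4, 0.7, -7.1]
finger_gap: 0.272
gripper_force: 59.6
```

```bash
python3 -c "
from h import *
go([.5615,.0048,.101],0)
s=snap('scene','s6'); w=snap('wrist','w6'); t=snap('top','t6')
f=lambda s,x,y:cv2.resize(s['pixels'][y:y+96,x:x+130],(400,295),interpolation=2)[...,::-1]
cv2.imwrite('pics/b6.png',np.vstack([np.hstack([f(s,190,160),f(t,190,160)]),np.hstack([cv2.resize(w['pixels'],(400,300))[...,::-1]]*2)]))
"
```

```text
t 18.7 tcp [0.5607 0.012  0.125 ] yaw 0.09 z [-0.005  0.001 -1.   ] q [-0.18  0.59  1.69  0.    0.87 -0.18] F [-0.4  0.7 -7.1] gap 0.27184386623250245 59.60795760154724
travel [-0.009   0.0012  0.03  ] rows 0.6007586011084661
turn [-0.0017 -0.0004  0.0005]
```

View pics/b6.png

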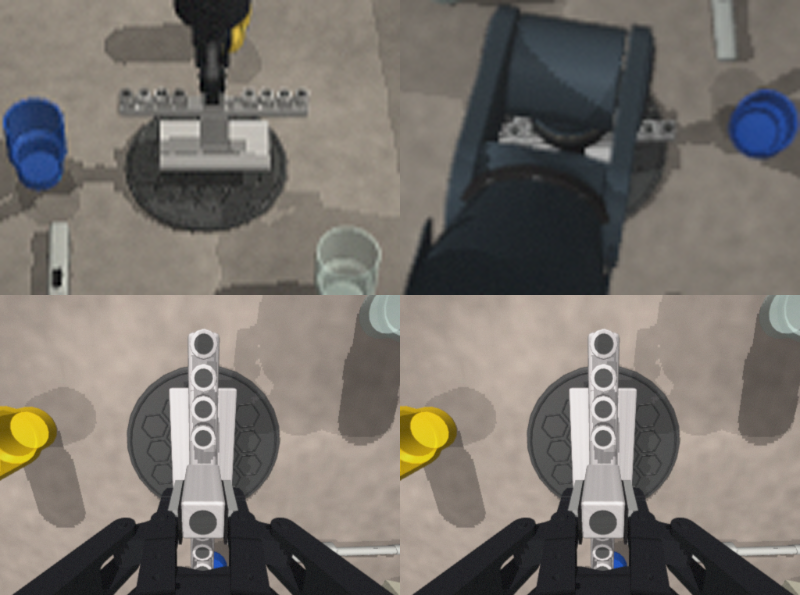

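The menorah hangs upright with its row parallel to the sill, centred over the trivet to within about 5 mm (wrist column x and trivet centre x both 203). I'll trim y and lower it.

Emit:
apply_moves --claw '[-1,-1,-1,-1,-1]' --travel '[[-0.003,0,0.005],[-0.005,0,0.012],[-0.005,0,0.018],[-0.005,0,0.022],[-0.005,0,0.022]]' --turn '[[0,0,0],[0,0,0],[0,0,0],[0,0,0],[0,0,0]]'

```text
t: 19.27
tcp_pos: [0.5619, 0.0062, 0.1088]
tool_rot: [0.707, 0.707, -0.001, -0.001]
force: [0.0, 0.3, -7.2]
finger_gap: 0.273
gripper_force: 59.5
```

Emit:
apply_moves --claw '[-1,-1,-1,-1,-1]' --travel '[[0,0,0.002],[0,0,0.004],[0,0,0.006],[0,0,0.006],[0,0,0.006]]' --turn '[[0,0,0],[0,0,0],[0,0,0],[0,0,0],[0,0,0]]'

```text
t: 19.68
tcp_pos: [0.5626, 0.0062, 0.1049]
tool_rot: [0.707, 0.707, -0.0, -0.0]
force: [0.1, -0.2, -6.0]
finger_gap: 0.274
gripper_force: 59.6
```

Emit:
apply_moves --claw '[-1,-1,-1,-1,-1]' --travel '[[-0.001,0,0.001],[-0.001,0,0.002],[-0.001,0,0.003],[-0.001,0,0.003],[-0.001,0,0.003]]' --turn '[[0,0,0],[0,0,0],[0,0,0],[0,0,0],[0,0,0]]'

```text
t: 20.1
tcp_pos: [0.5626, 0.0054, 0.1025]
tool_rot: [0.707, 0.707, -0.0, -0.0]
force: [0.0, -0.3, -6.5]
finger_gap: 0.273
gripper_force: 59.6
```

Emit:
apply_moves --claw '[-1,-1,-1,-1]' --travel '[[0,0,0.001],[0,0,0.0015],[0,0,0.0015],[0,0,0.0015]]' --turn '[[0,0,0],[0,0,0],[0,0,0],[0,0,0]]'

```text
t: 20.43
tcp_pos: [0.5626, 0.0054, 0.1013]
tool_rot: [0.707, 0.707, -0.0, -0.0]
force: [0.8, -0.4, -5.7]
finger_gap: 0.272
gripper_force: 59.6
```

Emit:
apply_moves --claw '[-1,-1,-1,-1]' --travel '[[0,0,0.001],[0,0,0.0015],[0,0,0.0015],[0,0,0.0015]]' --turn '[[0,0,0],[0,0,0],[0,0,0],[0,0,0]]'

```text
t: 20.77
tcp_pos: [0.5626, 0.0054, 0.1012]
tool_rot: [0.707, 0.707, 0.0, 0.0]
force: [-2.1, 0.9, 5.5]
finger_gap: 0.274
gripper_force: 61.1
```

Contact (−5.7 → +5.5 N). Release and withdraw.

Emit:
apply_moves --claw '[-0.4,-0.3,0,0.4,0.7]' --travel '[[0,0,0],[0,0,0],[0,0,0],[0,0,0],[0,0,0]]' --turn '[[0,0,0],[0,0,0],[0,0,0],[0,0,0],[0,0,0]]'

```text
t: 21.18
tcp_pos: [0.5631, 0.0053, 0.1001]
tool_rot: [0.707, 0.707, 0.0, 0.0]
force: [0.3, 0.5, 0.3]
finger_gap: 0.766
gripper_force: 0.0
```

Emit:
apply_moves --claw '[1,1,1,1,1]' --travel '[[0,0,0],[0,0,0],[0,0,-0.02],[0,0,-0.05],[0,0,-0.09]]' --turn '[[0,0,0],[0,0,0],[0,0,0],[0,0,0],[0,0,0]]'

```text
t: 21.6
tcp_pos: [0.5609, 0.0056, 0.1708]
tool_rot: [0.707, 0.707, -0.002, -0.002]
force: [-0.7, 0.1, 0.2]
finger_gap: 1.002
gripper_force: 0.0
```

Emit:
apply_moves --claw '[1,1,1,1,1]' --travel '[[0,0,-0.05],[0,0,-0.1],[0.03,-0.03,-0.1],[0.06,-0.06,-0.1],[0.1,-0.09,-0.1]]' --turn '[[0,0,0],[0,0,0],[0,0,0],[0,0,0],[0,0,0]]'

```text
t: 22.02
tcp_pos: [0.4906, 0.085, 0.2531]
tool_rot: [0.708, 0.706, 0.001, 0.001]
force: [-0.5, 1.6, 0.4]
finger_gap: 1.003
gripper_force: 0.0
```

Emit:
apply_moves --claw '[1,1,1,1,1]' --travel '[[0.04,0,0],[0.08,0,0],[0.12,0,0],[0.16,0,0],[0.18,0,0]]' --turn '[[0,0,0],[0,0,0],[0,0,0],[0,0,0],[0,0,0]]'

```text
t: 22.43
tcp_pos: [0.4902, 0.2326, 0.2522]
tool_rot: [0.706, 0.708, 0.001, -0.0]
force: [0.1, -0.6, 0.6]
finger_gap: 0.999
gripper_force: 0.0
```

```bash
python3 -c "
from h import *
go([.5615,.0048,.101],0)
s=snap('scene','s7'); t=snap('top','t7')
f=lambda s,x,y:cv2.resize(s['pixels'][y:y+115,x:x+260],(780,300),interpolation=2)[...,::-1]
cv2.imwrite('pics/b7.png',np.vstack([f(s,90,140),f(t,170,135)]))
"
```

```text
t 22.43 tcp [0.4902 0.2326 0.2522] yaw 0.11 z [ 0.001  0.001 -1.   ] q [0.24 0.39 1.62 0.   1.13 0.23] F [ 0.1 -0.6  0.6] gap 0.9993853543342548 0.0
travel [-0.2852  0.0884  0.1887] rows 6.775674591424563
turn [ 0.0002 -0.0005  0.0006]
```

View pics/b7.png

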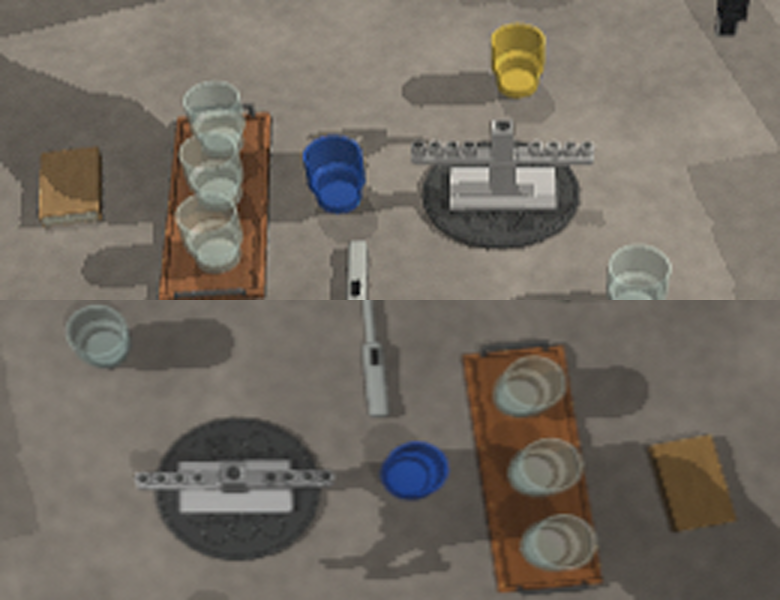

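Three upright glasses stand in a row in the tray. The menorah's foot centre at (236,487) sits on the trivet centre at (239,489), with the row level. I'll hand it in.

```bash
python3 -c "
from station import manip
print(manip.sign_off())"
```

```text
the job is handed in; nothing more can be done
None
```

The job is handed in at about 22 s of the 72 s allowed: in the last pictures both pile glasses stand upright in the tray beside the third, the menorah stands centred on the trivet with its row along the sill, and nothing else looks moved; sign-off gave no verdict.

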